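# Bed a bottle-cap seal under the screw press

## Robot

A 6-joint arm with a two-finger parallel gripper is mounted at the origin on the work surface. World frame = base frame: x ahead of the robot, y to its left, z up, the work surface at z = 0. Lengths are in m, angles in rad, forces in N, time in s.
With the tool pointing down it reaches from about 0.275 to 0.75 m from the base axis. Payload 10.2 kg.
Tool frame: the origin (TCP) lies at the very end of the fingers, on their centre line; the grasp point (between the pads) lies 19 mm behind it (robot.hold_point_z is the distance from the TCP to the grasp point, in m); z points along the fingers, y is the line along which they close (so a half turn about z gives the same grasp; the last joint's range is limited). The gripper opens to 85 mm and grips with 20 to 120 N. Pads are 22 mm wide; open, the fingers measure 114 mm over their backs; the gripper's body (76 mm by 85 mm) begins 54 mm behind the grasp point. The pads swing forward as they close: fully open they stand 13 mm farther back than shut.
Start: joints at [-1.452, 0.313, 1.498, -0, 1.331, -0.223], TCP at [0.176, -0.495, 0.196] pointing down, gripper open.
Joint ranges: [-2.94, 2.94], [-0.97, 2.17], [0.19, 2.56], [-1.23, 4.37], [0.02, 3.11], [-2.88, 2.88]. Speed limits (rad/s): [2.39, 2.39, 3.01, 3.14, 3.14, 3.14].

## Interface

Orientations are given as [roll, pitch, yaw] about the fixed x, y, z axes, in that order (R = Rz(yaw) Ry(pitch) Rx(roll)).
In Python, from station import robot, vision, workorder gives the robot as it stands.
- The arm moves only by the tool drive_tool, never from a script. Its arguments are lists of equal length, an entry for each row: "jaw": the finger opening in cm, from 0 to 8.54; "linear": the shift along the tool's x, y, z in cm, a list of three; "turn": the turn, a rotation vector about the tool's x, y, z in degrees, a list of three. In form: {"jaw": [jaw, ...], "linear": [[dx, dy, dz], ...], "turn": [[rx, ry, rz], ...]}. A call has 1 to 20 rows; each row is the pose to reach, as a shift and turn from the pose commanded when the call began, along the tool's axes at that moment; what a row does not reach only later rows make up. A row lasts 1/10 s, in which the tool goes at most 50 mm and 8.59 degrees, less where a joint would pass 70% of its speed; a pose out of reach is approached as far as the arm can. A call with a gripper value outside its range is refused whole. The fingers move at their own pace and stop on an object; the grip force is fixed at half the most. Time passes only in rows, so rows that repeat a pose let the fingers close. It gives the time, the measured TCP pose, the force, the opening and the grip force at its end, in the units of the state.
- robot.observe(): the state, without advancing time (a new reading comes with each control period).
- vision.grab_frame(name): name is "side" or "top" or "wrist"; returns a dict with "img" (420x560x3 uint8, red, green, blue), "intrinsics" (3x3 intrinsics, pixels), "R" (3x3) and "t" (3): a world point X has camera coordinates R X + t. Camera axes: x right, y down, z forward; pixel columns grow to the right and rows downward; lengths in m; the calibration is good to about 2 mm. A picture is of the moment at which its call begins. There is no depth.
- workorder.sign_off(): hands the job in; it is judged then, once.
Trained networks look in a picture, given as the dict that the camera call returned (one of the last four; its "shot" number tells which), for a name from the list of things; names that differ only in an ending like _2 or _b are one class to them, and where a whole thing is asked for, a point or a joint stands for the part that bears it (a point fixed in the world has none). Each returns a list of dicts, best first, with "score" (0 to 1); they miss things now and then, are a little off and sometimes report something else, mostly with a low value. They report only what shows in the picture. A call takes as long as a camera call. They do not tell look-alikes from the thing itself.
- vision.spot_in(name, picture): "centre" ([x, y, z] in m, in world coordinates, good to about 4 mm: the middle of the surface that is visible of it).
- vision.masks_of(name, picture): "pixels" (420x560 bool, what is visible of it).
- vision.pinpoint(name, picture): "centre" ([x, y, z] in m, in world coordinates, good to about 4 mm: a listed point, or the origin of a listed thing).
The state is a dict: "t": time; "q": joint angles; "qd": joint speeds; "tau": joint torques, N m; "tcp_pos": TCP position; "eef_rot": TCP orientation; "wrist_force": force on the tool from outside, world axes, zero at the start; "wrist_torque": the same for the moment, N m; "opening": opening from 0.0 (shut) to 1.0 (fully open); "grip_force": force on a finger pad.
Only numpy, scipy, OpenCV 4.12 (cv2) and the standard library are available. Lean on these libraries where they do the work, as an engineer would, in place of code of your own. Each camera call takes 0.05 s, during which the arm holds its last target. There are 200 camera calls.

## Task

Slide the carriage with the capped bottle fully home under the screw press, then wind the crank clockwise until the spring foot just meets the cap, and from there give it exactly half a turn more to bed the seal. Do not overtighten it, then let go of the crank, leaving the press clamped and the other things where they are.

Things in the scene. Friction and masses are not known exactly. Their poses are not given: they have to be found in the camera images.
- press: White benchtop screw press with a grey base plate. Origin: on the counter, on the vertical screw axis; x points to the column (the press's back, away from the robot; column face 75 mm from the axis), y to the side where the carriage starts, z up. Its 50 mm wide overhanging arm is 195 to 230 mm above the counter and ends 25 mm in front of the axis.
- screw_top (a point): Middle of the crank's hub, on the screw axis, 256 mm above the counter, level with the top of the crank arm. The knob circles it at 55 mm. Clockwise from above lowers the foot 24 mm per turn; the crank stays at its height. Its dry friction takes about 7 N at the knob, so it stays where it is left, also under load.
- foot_guide (a point): Fixed point on the screw axis under the press arm, 195 mm above the counter. Below hangs the black 52 mm foot on a preloaded spring (44 N at first, then 4 N per mm): at contact the force needed at the knob rises by about 3 N within 15 degrees, then by 6.7 N per turn. The foot starts 5 to 27 mm above the cap (0.2 to 1.1 turns), different each time and not measured.
- crank_knob (a point): Red upright knob of the crank, a freely spinning cylinder 24 mm in diameter and 48 mm tall (258 to 306 mm above the counter); the point lies on its axis, 285 mm above the counter. It starts on the column side of the screw axis.
- carriage_post (a point): Red upright post, 20 mm in diameter, on the front tongue of the carriage, 130 mm in front of the carriage's middle (towards -x of the press); the post reaches from 26 to 92 mm above the counter and the point lies on its axis, 72 mm above the counter.
- carriage (a joint): Slide of the grey carriage in m: 0 out (carriage middle at y = +100 mm of the press), 0.100 fully home against its stop under the foot. It moves along -y of the press; friction about 4 N.
- bottle: Wide-neck plastic bottle, 60 mm in diameter, with a clear 58 mm cap on it with blue seal, 120 mm tall in all, standing loosely in the carriage's rim, 26 mm above the counter; cap top 146 mm above the counter. Origin: centre of its underside; z up.
- spare_bottle: Bystander: the same bottle without a cap, 60 mm in diameter, 100 mm tall, standing on the counter. Origin: centre of its underside.
- spare_cap: Bystander: clear cap lying mouth up, 58 mm in diameter, 22 mm tall. Origin: centre of its underside.
- spoon: Bystander: blue spoon lying flat, 150 mm long along its x. Origin: centre of its underside.
- mug: Bystander: blue mug, 76 mm in diameter, 85 mm tall. Origin: centre of its underside.
There are look-alikes about, which are no part of the job. Leave any red look-alike of the bottle alone.

How it is judged:
On the way, in this order (a step that is already met when the one before it is completed fails the run):
1. the carriage is fully home (value of joint carriage above 0.096 m), for 0.2 s.
2. the foot meets the cap (contact force between press and bottle above 6 N), for 0.05 s.
At the end, for the whole second after the job is handed in: The carriage is within 4 mm of its home stop, the bottle stands upright (within 0.05 rad) and at rest, and the foot presses on its cap with 82 to 102 N, which is half a turn past contact, give or take about a tenth of a turn (value of joint carriage above 0.096 m and contact force between press and bottle between 82 and 102 N and angle between bottle's own z axis and vertical below 0.05 rad and linear speed of bottle below 0.02 m/s); the robot touches nothing.
It fails at once if the cap is overtightened (more than 112 N, about 0.7 turn past contact) (contact force between press and bottle above 112 N).
It fails at once if the foot presses on the cap while the carriage is not home (contact force between press and bottle above 6 N and value of joint carriage below 0.094 m).
It fails at once if a bystander (spare bottle, spare cap, spoon or mug) is moved by more than 20 mm (distance of any of spare_bottle, spare_cap, spoon, mug from where it was at the start of the episode above 0.02 m).
It also fails if it takes over 72 s, if anything falls off the work surface, if the arm or the gripper's body presses on something with over 40 N, if the wrist force passes 120 N, or if a joint passes its speed limit or range.

## Working session

There is one attempt and no reset: what is moved stays moved. The work goes in short steps, Python scripts to look and compute and a tool call to move; the robot and the scene stay as the last step left them, time stands still between calls to the robot, and variables do not carry over. Pictures are saved under pics/ and viewed, at most 10 in all, crops included, and the job is handed in when it is done.

Besides the shell and the picture viewer there is one more tool, called as a command line: name --argument value ..., lists and objects as JSON in quotes. drive_tool: Moves the arm, as the interface text tells. Its arguments: {"type":"object","properties":{"jaw":{"type":"array","items":{"type":"number"}},"linear":{"type":"array","items":{"type":"array","items":{"type":"number"}}},"turn":{"type":"array","items":{"type":"array","items":{"type":"number"}}}},"required":["jaw","linear","turn"]}

```bash
mkdir -p pics; python3 - <<'E'
from station import robot, vision, workorder
import cv2,numpy as np
s=robot.observe(); print(s['t'],s['tcp_pos'],s['eef_rot'],robot.hold_point_z)
ims=[]
for c in ['side','top']:
    f=vision.grab_frame(c); ims.append(f['img'])
    cv2.imwrite(f'pics/{c}0.png',f['img'][:,:,::-1])
    for n in ['press','screw_top','foot_guide','crank_knob','carriage_post','carriage','bottle','spare_bottle','spare_cap','spoon','mug']:
        try: print(c,n,[(np.round(d['centre'],3).tolist(),round(d['score'],2)) for d in vision.pinpoint(n,f)][:3])
        except Exception as e: print(c,n,e)
E
```

```text
0.0 [ 0.17590362 -0.49432029  0.19511845] [-3.14028100e+00 -2.91128973e-04  3.41795848e-01] 0.0187
side press [([0.592, 0.02, 0.001], 0.58)]
side screw_top [([0.585, 0.02, 0.257], 0.74)]
side foot_guide [([0.589, 0.018, 0.198], 0.84)]
side crank_knob [([0.595, -0.034, 0.283], 0.62)]
side carriage_post [([0.459, 0.126, 0.072], 0.75), ([0.589, 0.118, 0.03], 0.3)]
side carriage it knows: bottle, carriage_post, crank_knob, foot_guide, mug, press, screw_top, spare_bottle, spare_cap, spoon
side bottle [([0.383, 0.119, -0.003], 0.64), ([0.59, 0.12, 0.03], 0.61), ([0.462, 0.244, -0.0], 0.61)]
side spare_bottle [([0.585, 0.283, -0.004], 0.84)]
side spare_cap [([0.495, -0.115, 0.001], 0.72)]
side spoon [([0.583, -0.191, -0.004], 0.81), ([0.43, 0.45, -0.004], 0.36)]
side mug [([0.43, 0.448, 0.001], 0.74)]
top press [([0.591, 0.02, -0.003], 0.79)]
top screw_top [([0.591, 0.018, 0.256], 0.92), ([0.59, 0.12, 0.022], 0.75)]
top foot_guide [([0.587, 0.017, 0.191], 0.96)]
top crank_knob [([0.606, -0.028, 0.29], 0.53)]
top carriage_post [([0.465, 0.125, 0.074], 0.73)]
top carriage it knows: bottle, carriage_post, crank_knob, foot_guide, mug, press, screw_top, spare_bottle, spare_cap, spoon
top bottle [([0.459, 0.241, 0.003], 0.87), ([0.592, 0.117, 0.023], 0.79), ([0.782, 0.106, 0.0], 0.69)]
top spare_bottle [([0.583, 0.282, 0.001], 0.64)]
top spare_cap [([0.59, 0.121, 0.022], 0.41)]
top spoon [([0.586, -0.195, 0.003], 0.62)]
top mug [([0.427, 0.454, -0.001], 0.84)]
```

View pics/side0.png

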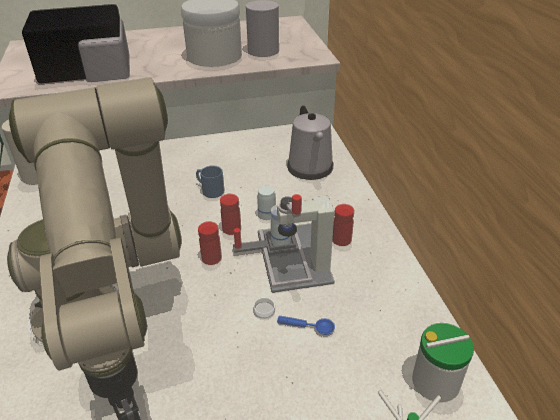

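View pics/top0.png

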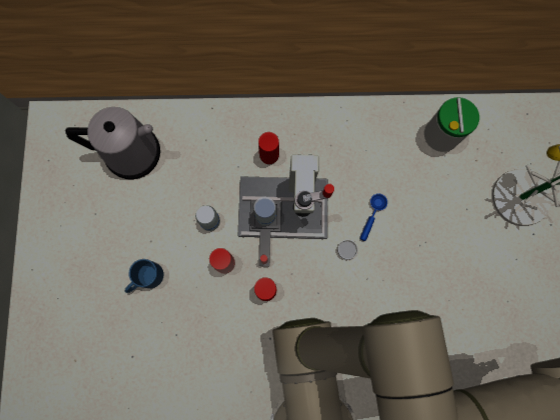

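The side view shows the press at (290,230), its knob at (297,204) and the post at (237,237). In the top view the post is at (264,259), the capped bottle at (264,210) and the knob at (328,190), with red look-alike bottles near the post at (221,259) and (265,289). The networks agree with the pictures.

drive_tool --jaw '[8.5,8.5,8.5,8.5,8.5,8.5,8.5,8.5,8.5,8.5,8.5,8.5,8.5,8.5,8.5,8.5,8.5,8.5,8.5,8.5]' --linear '[[47.7,-48.8,-2.5],[47.7,-48.8,-2.5],[47.7,-48.8,-2.5],[47.7,-48.8,-2.5],[47.7,-48.8,-2.5],[47.7,-48.8,-2.5],[47.7,-48.8,-2.5],[47.7,-48.8,-2.5],[47.7,-48.8,-2.5],[47.7,-48.8,-2.5],[47.7,-48.8,-2.5],[47.7,-48.8,-2.5],[47.7,-48.8,-2.5],[47.7,-48.8,-2.5],[47.7,-48.8,-2.5],[47.7,-48.8,-2.5],[47.7,-48.8,-2.5],[47.7,-48.8,-2.5],[47.7,-48.8,-2.5],[47.7,-48.8,-2.5]]' --turn '[[0,0,19.6],[0,0,19.6],[0,0,19.6],[0,0,19.6],[0,0,19.6],[0,0,19.6],[0,0,19.6],[0,0,19.6],[0,0,19.6],[0,0,19.6],[0,0,19.6],[0,0,19.6],[0,0,19.6],[0,0,19.6],[0,0,19.6],[0,0,19.6],[0,0,19.6],[0,0,19.6],[0,0,19.6],[0,0,19.6]]'

```text
t: 3.1
tcp_pos: [0.4618, 0.1245, 0.2208]
eef_rot: [3.142, -0.0, -0.001]
wrist_force: [0.3, -0.3, -0.0]
opening: 0.994
grip_force: 0.0
```

```bash
python3 - <<'E'
from station import robot, vision
import cv2,numpy as np
f=vision.grab_frame('wrist'); cv2.imwrite('pics/w1.png',f['img'][:,:,::-1])
for n in ['carriage_post','crank_knob','screw_top','press','bottle']:
    print(n,[(np.round(d['centre'],3).tolist(),round(d['score'],2)) for d in vision.pinpoint(n,f)][:3])
E
```

```text
carriage_post [([0.464, 0.125, 0.073], 0.55)]
crank_knob []
screw_top []
press [([0.588, 0.019, -0.001], 0.75), ([0.49, -0.113, -0.003], 0.48)]
bottle [([0.594, 0.119, 0.026], 0.98), ([0.382, 0.125, 0.0], 0.83), ([0.462, 0.246, -0.002], 0.56)]
```

View pics/w1.png

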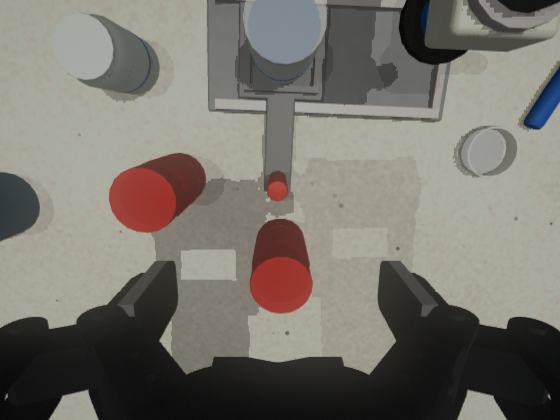

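The wrist view shows the post at (277,185), centred between the fingers. The nearby red bottle at (281,265) is clear of the path down.

drive_tool --jaw '[8.5,8.5,8.5,8.5,8.5,8.5,8.5,8.5,1,1,1,1,1,1,1,1,1,1]' --linear '[[0.2,0,3],[0.2,0,6],[0.2,0,9],[0.2,0,12],[0.2,0,14.5],[0.2,0,16],[0.2,0,16],[0.2,0,16],[0.2,0,16],[0.2,0,16],[0.2,0,16],[0.2,0,16],[0.2,0,16],[0.2,0,16],[0.2,0,16],[0.2,0,16],[0.2,0,16],[0.2,0,16]]' --turn '[[0,0,0],[0,0,0],[0,0,0],[0,0,0],[0,0,0],[0,0,0],[0,0,0],[0,0,0],[0,0,0],[0,0,0],[0,0,0],[0,0,0],[0,0,0],[0,0,0],[0,0,0],[0,0,0],[0,0,0],[0,0,0]]'

```text
t: 5.2
tcp_pos: [0.4638, 0.125, 0.0607]
eef_rot: [3.142, -0.0, -0.0]
wrist_force: [-0.2, 0.9, 0.5]
opening: 0.116
grip_force: 0.0
```

```bash
python3 - <<'E'
from station import robot, vision
import cv2,numpy as np
f=vision.grab_frame('wrist'); g=vision.grab_frame('side')
for n in ['carriage_post','bottle']:
  for h in (f,g): print(n,[(np.round(d['centre'],3).tolist(),round(d['score'],2)) for d in vision.pinpoint(n,h)][:3])
c=cv2.resize(g['img'][170:290,170:350],None,fx=2.2,fy=3.5) if 0 else cv2.resize(g['img'][170:290,170:340],(595,420))
a=cv2.resize(f['img'],(400,300)); b=cv2.resize(g['img'][190:280,190:310],(400,300),interpolation=cv2.INTER_CUBIC)
cv2.imwrite('pics/m2.png',np.hstack([a,b])[:,:,::-1])
E
```

```text
carriage_post [([0.464, 0.121, 0.075], 0.91)]
carriage_post [([0.463, 0.126, 0.072], 0.7)]
bottle [([0.382, 0.125, 0.001], 0.82), ([0.591, 0.12, 0.025], 0.69), ([0.46, 0.246, 0.0], 0.61)]
bottle [([0.381, 0.121, -0.002], 0.86), ([0.591, 0.018, 0.001], 0.71), ([0.589, 0.116, 0.026], 0.64)]
```

View pics/m2.png

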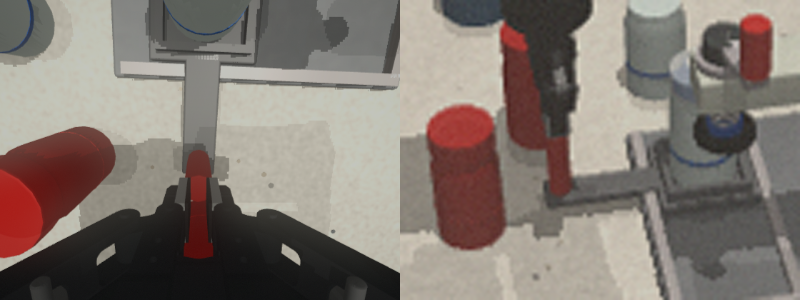

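Both views show the post at the fingertips: left panel (198,165) and right panel (560,165). I'll close fully and check the grip.

drive_tool --jaw '[0,0,0,0]' --linear '[[0,0,0],[0,0,0],[0,0,0],[0,0,0]]' --turn '[[0,0,0],[0,0,0],[0,0,0],[0,0,0]]'

```text
t: 5.9
tcp_pos: [0.4638, 0.125, 0.0607]
eef_rot: [-3.142, 0.0, -0.0]
wrist_force: [-0.2, 0.0, 0.2]
opening: 0.001
grip_force: 0.0
```

```bash
python3 - <<'E'
from station import robot, vision
import cv2,numpy as np
f=vision.grab_frame('wrist'); g=vision.grab_frame('side')
s=robot.observe(); print(s['tcp_pos'],s['wrist_force'])
def pr(h,X):
    p=h['intrinsics']@(h['R']@np.array(X)+h['t']); return (p[:2]/p[2]).round(0)
for h in (f,g):
  print('cam',(-h['R'].T@h['t']).round(3))
  for X in [(.4635,.125,.026),(.4635,.125,.092),(.464,.125,.0607),(.464,.125,.08)]: print(X,pr(h,X))
for n in ['carriage_post']:
  for h in (f,g):
    for d in vision.masks_of(n,h)[:2]:
      ys,xs=np.where(d['pixels']); print(d['score'],xs.min(),xs.max(),ys.min(),ys.max())
a=cv2.resize(f['img'][180:400,180:380],(400,440)); b=cv2.resize(g['img'][190:270,200:272],(400,440),interpolation=cv2.INTER_CUBIC)
cv2.imwrite('pics/m3.png',np.hstack([a,b])[:,:,::-1])
E
```

```text
[0.46377348 0.12503312 0.06069175] [0.0052184  0.60737062 0.2504215 ]
cam [0.529 0.124 0.238]
(0.4635, 0.125, 0.026) [276. 223.]
(0.4635, 0.125, 0.092) [275. 265.]
(0.464, 0.125, 0.0607) [276. 241.]
(0.464, 0.125, 0.08) [276. 254.]
cam [ 0.328 -1.035  1.092]
(0.4635, 0.125, 0.026) [238. 245.]
(0.4635, 0.125, 0.092) [236. 228.]
(0.464, 0.125, 0.0607) [237. 236.]
(0.464, 0.125, 0.08) [237. 232.]
0.79 208 367 0 259
0.23 155 559 0 125
0.7 233 298 230 253
```

View pics/m3.png

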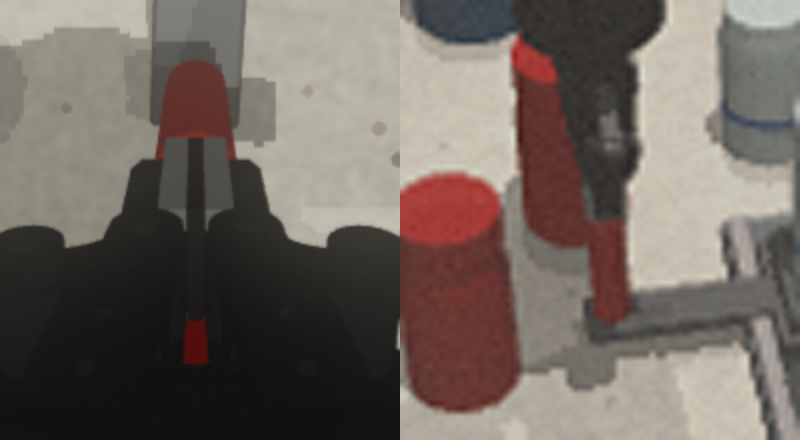

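The pictures show the closed fingertips just above the post's top (crop (195,135) on the left, (605,220) on the right), although the reported TCP height is 61 mm. I'll open, go 25 mm lower and close again. That is still above the tongue by either reading.

drive_tool --jaw '[8.5,8.5,8.5,8.5,8.5,8.5,8.5,8.5,8.5,0,0,0,0,0,0,0,0,0,0]' --linear '[[0,0,0],[0,0,0],[0,0,0],[0,0,0],[0,0,0],[0,0,0],[0,0,1.2],[0,0,2.4],[0,0,2.4],[0,0,2.4],[0,0,2.4],[0,0,2.4],[0,0,2.4],[0,0,2.4],[0,0,2.4],[0,0,2.4],[0,0,2.4],[0,0,2.4],[0,0,2.4]]' --turn '[[0,0,0],[0,0,0],[0,0,0],[0,0,0],[0,0,0],[0,0,0],[0,0,0],[0,0,0],[0,0,0],[0,0,0],[0,0,0],[0,0,0],[0,0,0],[0,0,0],[0,0,0],[0,0,0],[0,0,0],[0,0,0],[0,0,0]]'

```text
t: 8.0
tcp_pos: [0.4639, 0.125, 0.0371]
eef_rot: [3.141, -0.001, -0.0]
wrist_force: [-1.2, -1.2, 6.6]
opening: 0.209
grip_force: 58.5
```

```bash
python3 - <<'E'
from station import robot, vision
import cv2,numpy as np
f=vision.grab_frame('wrist'); g=vision.grab_frame('side')
s=robot.observe(); print(s['tcp_pos'],s['wrist_force'],s['opening'],s['grip_force'])
a=cv2.resize(f['img'][180:400,180:380],(400,440)); b=cv2.resize(g['img'][190:270,200:272],(400,440),interpolation=cv2.INTER_CUBIC)
cv2.imwrite('pics/m4.png',np.hstack([a,b])[:,:,::-1])
E
```

```text
[0.46393026 0.12498808 0.03711856] [-2.93954624 -1.00354533  5.78199842] 0.20907745692148064 58.47623348236084
```

View pics/m4.png

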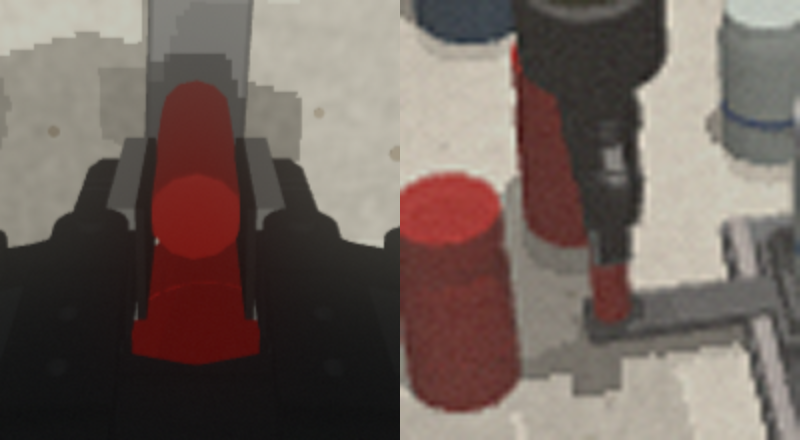

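The post is gripped: 58 N at the pads, with its disc at crop (195,215) between them. Next I slide the carriage home.

drive_tool --jaw '[0,0,0,0,0,0,0,0,0,0,0,0,0,0,0,0]' --linear '[[0,0.2,0],[0,0.6,0],[0,1.2,0],[0,1.9,0],[0,2.6,0],[0,3.3,0],[0,4,0],[0,4.7,0],[0,5.4,0],[0,6.1,0],[0,6.8,0],[0,7.5,0],[0,8.2,0],[0,8.8,0],[0,9.2,0],[0,9.4,0]]' --turn '[[0,0,0],[0,0,0],[0,0,0],[0,0,0],[0,0,0],[0,0,0],[0,0,0],[0,0,0],[0,0,0],[0,0,0],[0,0,0],[0,0,0],[0,0,0],[0,0,0],[0,0,0],[0,0,0]]'

```text
t: 9.7
tcp_pos: [0.4595, 0.032, 0.0369]
eef_rot: [-3.139, 0.01, 0.0]
wrist_force: [-23.7, 4.9, 25.9]
opening: 0.21
grip_force: 60.7
```

drive_tool --jaw '[0,0,0,0]' --linear '[[0,0.2,0],[0,0.4,0],[0,0.6,0],[0,0.6,0]]' --turn '[[0,0,0],[0,0,0],[0,0,0],[0,0,0]]'

```text
t: 10.1
tcp_pos: [0.4592, 0.0261, 0.037]
eef_rot: [-3.14, 0.011, 0.001]
wrist_force: [-26.1, 2.7, 27.2]
opening: 0.208
grip_force: 60.8
```

drive_tool --jaw '[0,0,0,0,0]' --linear '[[-0.2,0.1,0],[-0.4,0.2,0],[-0.5,0.3,0],[-0.5,0.4,0],[-0.5,0.4,0]]' --turn '[[0,0,0],[0,0,0],[0,0,0],[0,0,0],[0,0,0]]'

```text
t: 10.6
tcp_pos: [0.4595, 0.0249, 0.0371]
eef_rot: [-3.135, -0.003, -0.002]
wrist_force: [5.3, 28.7, 3.8]
opening: 0.208
grip_force: 58.9
```

The carriage has hit its stop: 28.7 N, about 100 mm of travel. Now release and rise.

drive_tool --jaw '[0,8.5,8.5,8.5,8.5,8.5,8.5,8.5,8.5,8.5,8.5,8.5,8.5,8.5,8.5,8.5,8.5,8.5]' --linear '[[0,-0.2,0],[0,-0.3,0],[0,-0.3,0],[0,-0.3,0],[0,-0.3,0],[0,-0.3,0],[0,-0.3,0],[0,-0.3,-2],[0,-0.3,-5],[0,-0.3,-9],[0,-0.3,-13],[0,-0.3,-17],[0,-0.3,-21],[0,-0.3,-25],[0,-0.3,-29],[0,-0.3,-32],[0,-0.3,-32],[0,-0.3,-32]]' --turn '[[0,0,0],[0,0,0],[0,0,0],[0,0,0],[0,0,0],[0,0,0],[0,0,0],[0,0,0],[0,0,0],[0,0,0],[0,0,0],[0,0,0],[0,0,0],[0,0,0],[0,0,0],[0,0,0],[0,0,0],[0,0,0]]'

```text
t: 12.4
tcp_pos: [0.4587, 0.024, 0.3563]
eef_rot: [-3.142, 0.0, -0.0]
wrist_force: [-0.7, -0.3, 0.0]
opening: 0.995
grip_force: 0.0
```

```bash
python3 - <<'E'
from station import robot, vision
import cv2,numpy as np
fs={c:vision.grab_frame(c) for c in ('side','top','wrist')}
s=robot.observe(); print(s['t'],s['tcp_pos'],s['wrist_force'],s['opening'])
for c,f in fs.items():
  for n in ['crank_knob','screw_top','carriage_post','bottle']:
    print(c,n,[(np.round(d['centre'],3).tolist(),round(d['score'],2)) for d in vision.pinpoint(n,f)][:3])
  for d in vision.masks_of('crank_knob',f)[:2]:
      ys,xs=np.where(d['pixels']); print(round(d['score'],2),xs.min(),xs.max(),ys.min(),ys.max(),xs.mean(),ys.mean())
a=cv2.resize(fs['wrist']['img'],(400,300)); b=cv2.resize(fs['side']['img'][150:300,210:360],(300,300),interpolation=cv2.INTER_CUBIC)
cv2.imwrite('pics/m5.png',np.hstack([a,b])[:,:,::-1])
# knob pixel predictions by angle
for a in range(-100,-55,10):
  X=np.array([.590+.055*np.cos(np.radians(a)),.0185+.055*np.sin(np.radians(a)),.282])
  o=[]
  for c in ('side','top'):
    f=fs[c];p=f['intrinsics']@(f['R']@X+f['t']);o.append((p[:2]/p[2]).round(1).tolist())
  print(a,X.round(3),o)
E
```

```text
12.55 [0.45844568 0.02404461 0.35546815] [ 0.31347201 -0.49653488 -1.15997211] 0.9979831042318639
side crank_knob [([0.595, -0.034, 0.285], 0.67)]
side screw_top [([0.587, 0.019, 0.259], 0.56)]
side carriage_post [([0.457, 0.025, 0.073], 0.55)]
side bottle [([0.782, 0.106, -0.002], 0.94), ([0.587, 0.015, 0.03], 0.8), ([0.46, 0.244, -0.002], 0.73)]
0.64 292 301 194 213 296.47486033519556 203.74301675977654
top crank_knob [([0.6, -0.025, 0.291], 0.57)]
top screw_top [([0.589, 0.02, 0.255], 0.61)]
top carriage_post [([0.46, 0.024, 0.072], 0.57)]
top bottle [([0.782, 0.108, -0.002], 0.95), ([0.46, 0.24, 0.003], 0.84), ([0.379, 0.119, -0.006], 0.64)]
0.7 322 333 184 195 327.62068965517244 189.60344827586206
wrist crank_knob []
wrist screw_top [([0.59, 0.021, 0.258], 0.55)]
wrist carriage_post [([0.461, 0.024, 0.075], 0.74)]
wrist bottle [([0.591, 0.02, 0.024], 0.81), ([0.383, 0.124, -0.0], 0.77), ([0.46, 0.246, -0.0], 0.72)]
0.71 343 391 0 29 362.6904296875 11.9912109375
-100 [ 0.58  -0.036  0.282] [[288.9, 204.4], [328.5, 198.1]]
-90 [ 0.59  -0.037  0.282] [[292.7, 204.0], [328.7, 194.2]]
-80 [ 0.6   -0.036  0.282] [[296.3, 203.2], [328.1, 190.3]]
-70 [ 0.609 -0.033  0.282] [[299.7, 202.1], [326.9, 186.5]]
-60 [ 0.617 -0.029  0.282] [[302.6, 200.6], [325.1, 183.0]]
```

View pics/m5.png

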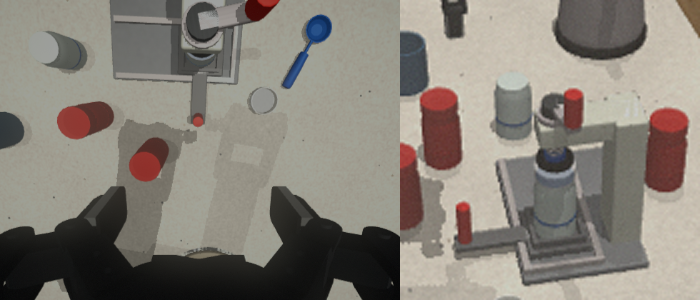

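The bottle is home under the foot: side crop post at (462,220), bottle at (555,190), knob at (573,108). The knob is at about -79° from the axis (0.589, 0.0187). Next I approach and grip it.

drive_tool --jaw '[8.5,8.5,8.5,8.5,8.5,8.5,8.5,8.5,8.5,8.5,8.5,8.5]' --linear '[[4,1.7,0],[8,3.3,0],[12,5,0],[14.1,5.9,0],[14.1,5.9,0],[14.1,5.9,3],[14.1,5.9,6],[14.1,5.9,8],[14.1,5.9,10],[14.1,5.9,11.5],[14.1,5.9,11.5],[14.1,5.9,11.5]]' --turn '[[0,0,0],[0,0,0],[0,0,0],[0,0,0],[0,0,0],[0,0,0],[0,0,0],[0,0,0],[0,0,0],[0,0,0],[0,0,0],[0,0,0]]'

```text
t: 14.5
tcp_pos: [0.5996, -0.0348, 0.2427]
eef_rot: [3.141, -0.001, -0.0]
wrist_force: [0.1, 0.2, 0.5]
opening: 0.993
grip_force: 0.0
```

```bash
python3 - <<'E'
from station import robot, vision
import cv2,numpy as np
fs={c:vision.grab_frame(c) for c in ('side','wrist')}
s=robot.observe(); print(s['t'],s['tcp_pos'],s['wrist_force'],s['opening'])
for d in vision.pinpoint('crank_knob',fs['wrist'])[:2]: print(d)
a=cv2.resize(fs['wrist']['img'],(400,300)); b=cv2.resize(fs['side']['img'][150:300,210:360],(300,300),interpolation=cv2.INTER_CUBIC)
cv2.imwrite('pics/m6.png',np.hstack([a,b])[:,:,::-1])
E
```

```text
14.6 [ 0.59995783 -0.03498093  0.24308484] [-0.82857028 -0.05804403 -0.29102011] 0.9962839440016398
{'centre': [0.5974, -0.0326, 0.2842], 'score': 0.57}
```

View pics/m6.png

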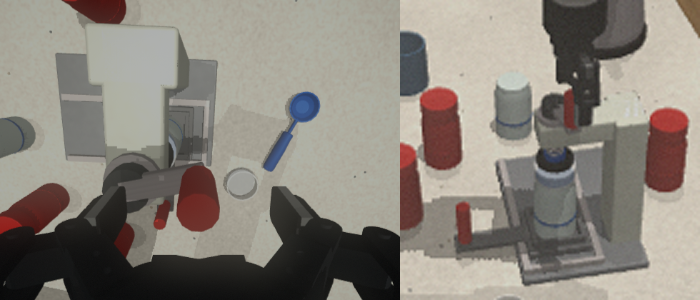

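The knob, at crop (198,200), lies between the open fingers, so I close on it.

drive_tool --jaw '[0,0,0,0,0,0,0,0,0,0]' --linear '[[0,0,0],[0,0,0],[0,0,0],[0,0,0],[0,0,0],[0,0,0],[0,0,0],[0,0,0],[0,0,0],[0,0,0]]' --turn '[[0,0,0],[0,0,0],[0,0,0],[0,0,0],[0,0,0],[0,0,0],[0,0,0],[0,0,0],[0,0,0],[0,0,0]]'

```text
t: 15.65
tcp_pos: [0.5998, -0.0348, 0.2419]
eef_rot: [-3.141, -0.0, -0.0]
wrist_force: [-1.9, 2.6, 4.8]
opening: 0.264
grip_force: 58.9
```

```bash
cat > circ.py <<'E'
import numpy as np,sys
from station import robot
s=robot.observe(); p=s['tcp_pos']; print(s['t'],p,s['wrist_force'],s['opening'],s['grip_force'])
c=np.array([.589,.0187])
d=p[:2]-c; print('radius',np.hypot(*d),'ang',np.degrees(np.arctan2(d[1],d[0])))
E
python3 circ.py; python3 - <<'E'
import numpy as np
for a in range(-79,-79-361,-10):
  r=np.radians(a); print(a,(100*(.055*np.cos(r))).round(2),(100*(.055*np.sin(r))).round(2),end='; ')
E
```

```text
15.65 [ 0.59981558 -0.03483945  0.24191259] [-1.85924531  2.57361544  4.83834181] 0.2642311875704784 58.87718081474304
radius 0.05462096526108174 ang -78.5793020091736
-79 1.05 -5.4; -89 0.1 -5.5; -99 -0.86 -5.43; -109 -1.79 -5.2; -119 -2.67 -4.81; -129 -3.46 -4.27; -139 -4.15 -3.61; -149 -4.71 -2.83; -159 -5.13 -1.97; -169 -5.4 -1.05; -179 -5.5 -0.1; -189 -5.43 0.86; -199 -5.2 1.79; -209 -4.81 2.67; -219 -4.27 3.46; -229 -3.61 4.15; -239 -2.83 4.71; -249 -1.97 5.13; -259 -1.05 5.4; -269 -0.1 5.5; -279 0.86 5.43; -289 1.79 5.2; -299 2.67 4.81; -309 3.46 4.27; -319 4.15 3.61; -329 4.71 2.83; -339 5.13 1.97; -349 5.4 1.05; -359 5.5 0.1; -369 5.43 -0.86; -379 5.2 -1.79; -389 4.81 -2.67; -399 4.27 -3.46; -409 3.61 -4.15; -419 2.83 -4.71; -429 1.97 -5.13; -439 1.05 -5.4;
```

```bash
cat > rows.py <<'E'
import numpy as np,sys
# start angle, step deg, rows per call, calls
a0,st,n,k=map(float,sys.argv[1:5]); R=5.5
P=lambda a:R*np.array([np.cos(np.radians(a)),-np.sin(np.radians(a))])
for j in range(int(k)):
    b=a0-j*n*st
    print(round(b),[[*(P(b-st*(i+1))-P(b)).round(2).tolist(),0] for i in range(int(n))])
E
python3 rows.py -79 5 12 1; python3 rows.py -139 5 3 26
```

```text
-79 [[-0.47, 0.07, 0], [-0.95, 0.1, 0], [-1.43, 0.09, 0], [-1.91, 0.03, 0], [-2.38, -0.06, 0], [-2.84, -0.2, 0], [-3.29, -0.37, 0], [-3.72, -0.59, 0], [-4.13, -0.84, 0], [-4.51, -1.12, 0], [-4.87, -1.44, 0], [-5.2, -1.79, 0]]
-139 [[-0.3, -0.38, 0], [-0.56, -0.78, 0], [-0.79, -1.2, 0]]
-154 [[-0.19, -0.44, 0], [-0.34, -0.9, 0], [-0.46, -1.36, 0]]
-169 [[-0.07, -0.47, 0], [-0.1, -0.95, 0], [-0.09, -1.43, 0]]
-184 [[0.05, -0.48, 0], [0.15, -0.95, 0], [0.29, -1.41, 0]]
-199 [[0.18, -0.45, 0], [0.39, -0.88, 0], [0.64, -1.28, 0]]
-214 [[0.29, -0.39, 0], [0.6, -0.75, 0], [0.95, -1.08, 0]]
-229 [[0.38, -0.3, 0], [0.78, -0.56, 0], [1.2, -0.79, 0]]
-244 [[0.44, -0.19, 0], [0.9, -0.34, 0], [1.36, -0.46, 0]]
-259 [[0.47, -0.07, 0], [0.95, -0.1, 0], [1.43, -0.09, 0]]
-274 [[0.48, 0.05, 0], [0.95, 0.15, 0], [1.41, 0.29, 0]]
-289 [[0.45, 0.18, 0], [0.88, 0.39, 0], [1.28, 0.64, 0]]
-304 [[0.39, 0.29, 0], [0.75, 0.6, 0], [1.08, 0.95, 0]]
-319 [[0.3, 0.38, 0], [0.56, 0.78, 0], [0.79, 1.2, 0]]
-334 [[0.19, 0.44, 0], [0.34, 0.9, 0], [0.46, 1.36, 0]]
-349 [[0.07, 0.47, 0], [0.1, 0.95, 0], [0.09, 1.43, 0]]
-364 [[-0.05, 0.48, 0], [-0.15, 0.95, 0], [-0.29, 1.41, 0]]
-379 [[-0.18, 0.45, 0], [-0.39, 0.88, 0], [-0.64, 1.28, 0]]
-394 [[-0.29, 0.39, 0], [-0.6, 0.75, 0], [-0.95, 1.08, 0]]
-409 [[-0.38, 0.3, 0], [-0.78, 0.56, 0], [-1.2, 0.79, 0]]
-424 [[-0.44, 0.19, 0], [-0.9, 0.34, 0], [-1.36, 0.46, 0]]
-439 [[-0.47, 0.07, 0], [-0.95, 0.1, 0], [-1.43, 0.09, 0]]
-454 [[-0.48, -0.05, 0], [-0.95, -0.15, 0], [-1.41, -0.29, 0]]
-469 [[-0.45, -0.18, 0], [-0.88, -0.39, 0], [-1.28, -0.64, 0]]
-484 [[-0.39, -0.29, 0], [-0.75, -0.6, 0], [-1.08, -0.95, 0]]
-499 [[-0.3, -0.38, 0], [-0.56, -0.78, 0], [-0.79, -1.2, 0]]
-514 [[-0.19, -0.44, 0], [-0.34, -0.9, 0], [-0.46, -1.36, 0]]
```

drive_tool --jaw '[0,0,0,0,0,0]' --linear '[[-0.47,0.07,0],[-0.95,0.1,0],[-1.43,0.09,0],[-1.91,0.03,0],[-2.38,-0.06,0],[-2.84,-0.2,0]]' --turn '[[0,0,0],[0,0,0],[0,0,0],[0,0,0],[0,0,0],[0,0,0]]'

```text
t: 16.25
tcp_pos: [0.5725, -0.0333, 0.242]
eef_rot: [3.141, -0.004, -0.0]
wrist_force: [8.5, 2.1, 1.1]
opening: 0.267
grip_force: 59.0
```

drive_tool --jaw '[0,0,0]' --linear '[[-0.45,-0.17,0],[-0.88,-0.39,0],[-1.29,-0.64,0]]' --turn '[[0,0,0],[0,0,0],[0,0,0]]'

```text
t: 16.55
tcp_pos: [0.5597, -0.0273, 0.242]
eef_rot: [3.14, -0.004, -0.001]
wrist_force: [7.9, -0.7, 1.2]
opening: 0.259
grip_force: 59.0
```

drive_tool --jaw '[0,0,0]' --linear '[[-0.38,-0.28,0],[-0.74,-0.6,0],[-1.07,-0.95,0]]' --turn '[[0,0,0],[0,0,0],[0,0,0]]'

```text
t: 16.85
tcp_pos: [0.5489, -0.0183, 0.242]
eef_rot: [3.139, -0.004, -0.001]
wrist_force: [6.9, -3.3, 1.7]
opening: 0.261
grip_force: 59.0
```

drive_tool --jaw '[0,0,0]' --linear '[[-0.3,-0.38,0],[-0.56,-0.78,0],[-0.79,-1.2,0]]' --turn '[[0,0,0],[0,0,0],[0,0,0]]'

```text
t: 17.15
tcp_pos: [0.5407, -0.0067, 0.242]
eef_rot: [3.138, -0.003, -0.001]
wrist_force: [3.6, -6.2, 2.5]
opening: 0.263
grip_force: 59.0
```

drive_tool --jaw '[0,0,0]' --linear '[[-0.19,-0.44,0],[-0.34,-0.9,0],[-0.46,-1.36,0]]' --turn '[[0,0,0],[0,0,0],[0,0,0]]'

```text
t: 17.45
tcp_pos: [0.5357, 0.0066, 0.242]
eef_rot: [3.138, -0.002, -0.001]
wrist_force: [1.6, -6.8, 2.9]
opening: 0.26
grip_force: 59.1
```

drive_tool --jaw '[0,0,0]' --linear '[[-0.07,-0.47,0],[-0.1,-0.95,0],[-0.09,-1.43,0]]' --turn '[[0,0,0],[0,0,0],[0,0,0]]'

```text
t: 17.75
tcp_pos: [0.5343, 0.0209, 0.242]
eef_rot: [3.138, -0.0, -0.001]
wrist_force: [-1.1, -7.1, 4.6]
opening: 0.257
grip_force: 59.2
```

drive_tool --jaw '[0,0,0]' --linear '[[0.05,-0.48,0],[0.15,-0.95,0],[0.29,-1.41,0]]' --turn '[[0,0,0],[0,0,0],[0,0,0]]'

```text
t: 18.05
tcp_pos: [0.5366, 0.0347, 0.242]
eef_rot: [3.137, 0.002, -0.002]
wrist_force: [-6.5, -8.5, 6.5]
opening: 0.261
grip_force: 59.4
```

drive_tool --jaw '[0,0,0]' --linear '[[0.18,-0.45,0],[0.39,-0.88,0],[0.64,-1.28,0]]' --turn '[[0,0,0],[0,0,0],[0,0,0]]'

```text
t: 18.35
tcp_pos: [0.5424, 0.048, 0.2419]
eef_rot: [3.138, 0.003, -0.001]
wrist_force: [-10.2, -7.1, 6.8]
opening: 0.264
grip_force: 59.5
```

drive_tool --jaw '[0,0,0]' --linear '[[0.29,-0.39,0],[0.6,-0.75,0],[0.95,-1.08,0]]' --turn '[[0,0,0],[0,0,0],[0,0,0]]'

```text
t: 18.65
tcp_pos: [0.5517, 0.0593, 0.2419]
eef_rot: [3.139, 0.004, -0.001]
wrist_force: [-11.5, -4.2, 7.9]
opening: 0.257
grip_force: 59.6
```

drive_tool --jaw '[0,0,0]' --linear '[[0.38,-0.3,0],[0.78,-0.56,0],[1.2,-0.79,0]]' --turn '[[0,0,0],[0,0,0],[0,0,0]]'

```text
t: 18.95
tcp_pos: [0.5635, 0.0678, 0.2419]
eef_rot: [3.14, 0.004, -0.001]
wrist_force: [-12.0, -1.9, 7.6]
opening: 0.264
grip_force: 59.6
```

drive_tool --jaw '[0,0,0]' --linear '[[0.44,-0.19,0],[0.9,-0.34,0],[1.36,-0.46,0]]' --turn '[[0,0,0],[0,0,0],[0,0,0]]'

```text
t: 19.25
tcp_pos: [0.5771, 0.0728, 0.2419]
eef_rot: [3.141, 0.004, -0.0]
wrist_force: [-12.5, 0.4, 7.6]
opening: 0.261
grip_force: 59.6
```

```bash
cat > an.py <<'E'
import numpy as np
from scipy.optimize import least_squares
D=np.array([[.5725,-.0333,8.5,2.1],[.5597,-.0273,7.9,-.7],[.5489,-.0183,6.9,-3.3],[.5407,-.0067,3.6,-6.2],[.5357,.0066,1.6,-6.8],[.5343,.0209,-1.1,-7.1],[.5366,.0347,-6.5,-8.5],[.5424,.048,-10.2,-7.1],[.5517,.0593,-11.5,-4.2],[.5635,.0678,-12,-1.9],[.5771,.0728,-12.5,.4]]+[list(map(float,l.split())) for l in open('more.txt')] )
r=least_squares(lambda c:np.hypot(D[:,0]-c[0],D[:,1]-c[1])-.055,[.589,.0187]); c=r.x; print('centre',c.round(4),abs(r.fun).max().round(4))
d=D[:,:2]-c; th=np.arctan2(d[:,1],d[:,0]); thd=np.degrees(np.unwrap(th))
u=d/np.hypot(*d.T)[:,None]; t=np.c_[np.sin(th),-np.cos(th)]
for a,f,g in zip(thd,-(D[:,2:]*t).sum(1),(D[:,2:]*u).sum(1)): print(round(a,1),'tang',round(f,2),'rad',round(g,2))
E
touch more.txt; python3 an.py
```

```text
centre [0.5893 0.0191] 0.0001
-107.7 tang 7.46 rad -4.59
-122.5 tang 7.04 rad -3.65
-137.2 tang 7.11 rad -2.82
-152.0 tang 7.16 rad -0.27
-166.8 tang 6.99 rad -0.01
-181.9 tang 7.13 rad 0.87
-196.5 tang 9.99 rad 3.82
-211.6 tang 11.4 rad 4.96
-226.9 tang 11.27 rad 4.78
-242.1 tang 11.5 rad 3.93
-257.2 tang 12.1 rad 3.15
```

Contact is clear at about -184°: the tangential force at the knob goes from 7.1 N to over 10 N. The target crank angle is therefore about -366°.

drive_tool --jaw '[0,0,0,0,0,0]' --linear '[[0.47,-0.07,0],[0.95,-0.1,0],[1.43,-0.09,0],[1.91,-0.04,0],[2.38,0.06,0],[2.84,0.2,0]]' --turn '[[0,0,0],[0,0,0],[0,0,0],[0,0,0],[0,0,0],[0,0,0]]'

```text
t: 19.85
tcp_pos: [0.6057, 0.0718, 0.2419]
eef_rot: [-3.14, 0.004, 0.0]
wrist_force: [-10.4, 4.7, 7.1]
opening: 0.259
grip_force: 59.7
```

drive_tool --jaw '[0,0,0,0,0,0]' --linear '[[0.45,0.18,0],[0.88,0.39,0],[1.28,0.64,0],[1.67,0.93,0],[2.03,1.24,0],[2.36,1.59,0]]' --turn '[[0,0,0],[0,0,0],[0,0,0],[0,0,0],[0,0,0],[0,0,0]]'

```text
t: 20.45
tcp_pos: [0.6296, 0.0567, 0.2419]
eef_rot: [-3.139, 0.003, 0.001]
wrist_force: [-9.1, 10.2, 5.8]
opening: 0.261
grip_force: 59.8
```

drive_tool --jaw '[0,0,0,0,0,0]' --linear '[[0.3,0.38,0],[0.56,0.78,0],[0.79,1.2,0],[0.98,1.64,0],[1.13,2.1,0],[1.25,2.56,0]]' --turn '[[0,0,0],[0,0,0],[0,0,0],[0,0,0],[0,0,0],[0,0,0]]'

```text
t: 21.05
tcp_pos: [0.6429, 0.032, 0.2419]
eef_rot: [-3.137, 0.001, 0.002]
wrist_force: [-4.0, 13.5, 4.7]
opening: 0.264
grip_force: 59.8
```

drive_tool --jaw '[0,0,0]' --linear '[[0.07,0.47,0],[0.1,0.95,0],[0.09,1.43,0]]' --turn '[[0,0,0],[0,0,0],[0,0,0]]'

```text
t: 21.35
tcp_pos: [0.6443, 0.0178, 0.242]
eef_rot: [-3.137, -0.001, 0.002]
wrist_force: [1.1, 13.7, 4.8]
opening: 0.263
grip_force: 59.7
```

```bash
python3 - <<'E'
from station import robot
s=robot.observe(); print(s['tcp_pos'],s['wrist_force'])
open('more.txt','w').write('%f %f %f %f\n'%(*s['tcp_pos'][:2],*s['wrist_force'][:2]))
E
python3 an.py|tail -1
```

```text
[0.6442768  0.01778154 0.2419653 ] [ 1.12070237 13.67076584  4.83204462]
-361.4 tang 13.69 rad 0.79
```

The crank is 177° past contact, and the force rise of 6.6 N agrees with roughly 92 N at the foot. I relax the arm, open and lift straight up.

drive_tool --jaw '[0,0,8.5,8.5,8.5,8.5,8.5,8.5,8.5,8.5,8.5,8.5,8.5,8.5,8.5]' --linear '[[0,-0.15,0],[0,-0.15,0],[0,-0.15,0],[0,-0.15,0],[0,-0.15,0],[0,-0.15,0],[0,-0.15,0],[0,-0.15,0],[0,-0.15,-2],[0,-0.15,-5],[0,-0.15,-8],[0,-0.15,-11],[0,-0.15,-12],[0,-0.15,-12],[0,-0.15,-12]]' --turn '[[0,0,0],[0,0,0],[0,0,0],[0,0,0],[0,0,0],[0,0,0],[0,0,0],[0,0,0],[0,0,0],[0,0,0],[0,0,0],[0,0,0],[0,0,0],[0,0,0],[0,0,0]]'

```text
t: 22.85
tcp_pos: [0.6441, 0.0166, 0.3607]
eef_rot: [-3.141, 0.001, -0.0]
wrist_force: [0.4, -1.2, -0.6]
opening: 0.996
grip_force: 0.0
```

```bash
python3 - <<'E'
from station import robot, vision
import cv2,numpy as np
fs={c:vision.grab_frame(c) for c in ('side','wrist')}
s=robot.observe(); print(s['t'],s['tcp_pos'],s['wrist_force'],s['opening'])
for c in fs:
  print([(n,d['centre'].round(3) if hasattr(d['centre'],'round') else d['centre'],d['score']) for n in ('crank_knob','bottle','carriage_post') for d in vision.pinpoint(n,fs[c])[:3]])
a=cv2.resize(fs['wrist']['img'],(400,300)); b=cv2.resize(fs['side']['img'][150:300,210:360],(300,300),interpolation=cv2.INTER_CUBIC)
cv2.imwrite('pics/m7.png',np.hstack([a,b])[:,:,::-1])
E
```

```text
22.95 [0.64396699 0.01667928 0.36041696] [-0.07485651 -0.1217146  -0.0756975 ] 0.9909673667891995
[('crank_knob', [0.6404, 0.0172, 0.2858], 0.61), ('bottle', [0.7836, 0.1062, -0.0034], 0.89), ('bottle', [0.3818, 0.118, -0.0032], 0.88), ('bottle', [0.5883, 0.02, 0.0253], 0.56), ('carriage_post', [0.4576, 0.0269, 0.0743], 0.91), ('carriage_post', [0.4917, -0.1155, 0.0017], 0.54)]
[('crank_knob', [0.6425, 0.0206, 0.2856], 0.67), ('bottle', [0.7895, 0.1051, -0.001], 0.87), ('bottle', [0.4616, 0.2424, -0.0019], 0.72), ('bottle', [0.3839, 0.1205, 0.0013], 0.71), ('carriage_post', [0.4621, 0.0238, 0.0716], 0.91), ('carriage_post', [0.587, 0.2827, -0.0028], 0.55)]
```

View pics/m7.png

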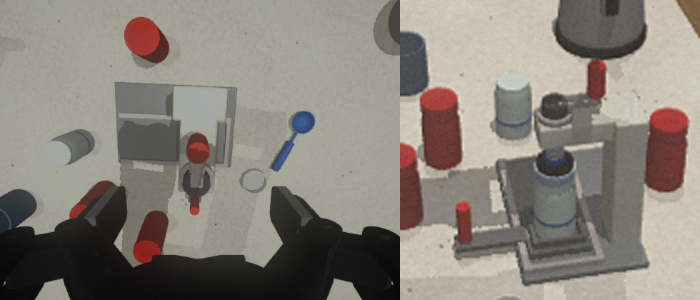

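The gripper is clear. The knob stayed put at (597,80), the bottle stands upright under the foot at (555,190), and the post is home at (463,222).

```bash
python3 -c "
from station import workorder
print(workorder.sign_off())"
```

```text
the job is handed in; nothing more can be done
None
```

I handed the job in with the carriage at its home stop and the crank about 177° past first contact (an estimated 92 N on the cap), and the crank released and the gripper clear; the sign-off gave no verdict.

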